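Present a circuit board to the inspection camera

ROBOT

A 6-joint arm with a two-finger parallel gripper is mounted at the origin on the work surface. World frame = base frame: x ahead of the robot, y to its left, z up, the work surface at z = 0. Lengths are in m, angles in rad, forces in N, time in s.
With the tool pointing down it reaches from about 0.3 to 0.825 m from the base axis. Payload 5.4 kg.
Tool frame: the origin (TCP) lies at the very end of the fingers, on their centre line; the grasp point (between the pads) lies 19 mm behind it (env.grip_point_offset is the distance from the TCP to the grasp point, in m); y points along the fingers, z is the direction in which the jaws open and shut, and the axes are right-handed (so a half turn about y gives the same grasp; the last joint's range is limited). The gripper opens to 92 mm and grips with 3 to 60 N. Pads are 20 mm wide; open, the fingers measure 128 mm over their backs; the gripper's body (75 mm by 189 mm) begins 69 mm behind the grasp point.
Start: joints at [-0.21, 0.158, 1.597, -0, 1.386, -0.21], TCP at [0.575, -0, 0.179] pointing down, gripper open.
Joint ranges: [-2.91, 2.91], [-0.94, 2.29], [0.18, 2.7], [-1.29, 4.43], [0.17, 2.64], [-3, 3]. Speed limits (rad/s): [2.57, 2.57, 3.14, 3.14, 3.14, 3.14].

INTERFACE

Orientations are given as a 3x3 rotation matrix whose columns are the frame's x, y, z axes.
In Python, from workcell import monitor, cams, ticket, env gives the robot as it stands.
- The arm moves only by the shell command python3 -m crank 'ROWS' [FORCE]. ROWS is JSON, a list of rows, each an object with "gripper": the opening, from -1 (shut) to 1 (fully open); "travel": the shift along the tool's x, y, z as a fraction of full scale, a list of three; "twist": the turn about the tool's y as a fraction of full scale. In form: [{"gripper": gripper, "travel": [x, y, z], "twist": twist}, ...]. A call has 1 to 8 rows; each row shifts and turns the commanded pose from where the row before left it, along the tool's axes as they then stand; what a row does not reach is not made up. Full scale, the value 1, is 0.25 m for a shift and 0.5 rad for a turn. A row lasts 1/12 s, in which the tool goes at most 41.7 mm and 7.16 degrees, less where a joint would pass 70% of its speed; a pose out of reach is approached as far as the arm can. A call with a number of a shift or a turn outside -1 to 1 is refused whole. A call with a gripper value outside its range is refused whole. The fingers move at their own pace and stop on an object; FORCE is the grip in N (left out, the last holds). Time passes only in rows, so rows that do not move let the fingers close. It gives the time, the measured TCP pose, the force and the opening at its end, in the units of the state.
- monitor.sense(): the state, without advancing time (a new reading comes with each control period).
- cams.capture(name): name is "scene" or "side" or "wrist"; returns the picture (420x560x3 uint8, blue, green, red); there is no depth.
- cams.camera_model(name): a dict with "vfov" (degrees; the focal length in pixels is half the picture's height over the tangent of half this angle, whatever the lens; pixels are square), "cx", "cy" (the principal point, pixels), "extrinsics" (4x4, takes a point from camera to world coordinates); the wrist camera has in their place "T_tool_cam" (4x4, takes a point from camera to tool coordinates, whose origin is the TCP and whose axes are the tool frame's). Camera axes: x right, y down, z forward; pixel columns grow to the right and rows downward; lengths in m; the calibration is good to about 2 mm. A picture is of the moment at which its call begins: read the wrist's pose just before it. camera_model takes no time and is no camera call.
- ticket.finish_job(): hands the job in, once; it reports no verdict.
The state is a dict: "clock": time; "joints": joint angles; "dq": joint speeds; "joint_torque": joint torques, N m; "position": TCP position; "tcp_rot": TCP orientation; "ft_force": force on the tool from outside, world axes, zero at the start; "torque": the same for the moment, N m; "grip_width": finger opening in m.
Only numpy, scipy, OpenCV 4.12 (cv2) and the standard library are available. Lean on these libraries where they do the work, as an engineer would, in place of code of your own. Each camera call takes 0.05 s, during which the arm holds its last target. There are 200 camera calls.

TASK

Pull the green circuit board straight up out of its slot in the black rack, turn it, and stand it connector up on the inspection stand: lower edge behind the orange lip and centred, its bare back leaning flat against the sloped metal plate, its chips facing the camera. Set it down gently rather than dropping it, and once it stands there by itself push the red-knobbed lamp lever right over to its other end. Leave the blue and the red board undisturbed in the rack.

Things in the scene. Friction and masses are not known exactly. Their poses are not given: they have to be found in the camera images.
- card_green: Green circuit board to move, loose, about 80 g: 80 wide (y) x 90 tall (z) x 3 mm (x). Origin: centre of its lower edge, mid-thickness; z points up to the connector edge. Black chip and other parts, up to 7 mm proud, on its -x face; the +x back is bare. At the start upright in one of the rack's slots, resting on the rack's floor, chips to the rack's -y side.
- card_connector (a point): Centre of the white connector on the green board's top edge: 50 long (board's y), 10 thick (x, straddling the board evenly), 18 mm tall (z = 72 to 90 mm, centre 81 mm above the lower edge). Grip it from above across its 10 mm; 35 mm is free on either side before a neighbouring board.
- card_blue: Blue circuit board, same size and build as the green one, standing in another slot of the rack; to stay there.
- card_red: Red circuit board, same size and build as the green one, standing in another slot of the rack; to stay there.
- rack: Fixed black slotted rack, 108 (x) x 190 (y) x 68 mm tall. Origin: centre of its underside, z up. Four upright slots, 5 mm wide, at y = -67.5, -22.5, 22.5 (empty), 67.5 mm; the boards' width runs along x. Boards stand on its floor at z = 8 mm, their side edges in grooves that reach to z = 68 mm: a board is free once its lower edge is above that.
- stand: Fixed stand: grey base plate 210 x 130 x 10 mm, x from -150 to +60 mm. Origin: underside of the base, below the foot of a sloped aluminium plate, z up. The plate's front face rises from x = 0, z = 10 mm, leaning to +x by 0.35 rad from vertical; 62 mm up the slope, 100 mm wide (y). Orange lip 8 mm tall at x = -12 to -16 mm. Seated, the board has this frame's directions, leant back 0.35 rad about y.
- stand_seat (a point): Point on the stand's base plate, between lip and sloped plate, where the centre of the board's lower edge belongs: x = -1.5, y = 0, z = 10 mm in the stand's frame. The board rests on the base plate, its connector above the sloped plate's upper edge.
- stand_lens (a point): Front of the lens of the stand's small black camera: 103 mm from the plate's foot on the stand's -x side, 72 mm above the table, looking at the plate. The camera's body is 44 mm wide, its top 92 mm above the table.
- lamp_base: Fixed grey housing of the lamp switch, 70 (x) x 50 (y) x 25 mm. Origin: centre of its underside. The lever swings in the x-z plane of this frame about a level axis 22 mm above the origin.
- lamp_tip (a point): Centre of the red ball (26 mm across) at the end of the lamp lever, 80 mm from its pivot; the lever's rod is 10 mm thick.
- lamp (a joint): Angle of the lamp lever, rad: 0 = leaning 0.5 rad to the housing's -x side (towards the robot; off), 0.5 = upright, 1.0 = end stop, leaning 0.5 rad to its +x side (away from the robot; on). It stays where it is left and needs about 1 N at the ball.
Mind the look-alikes: they are no part of the job. Leave any pink look-alike of the lamp_base alone.

How it is judged:
On the way, in this order (a step that is already met when the one before it is completed fails the run):
1. the green board has been drawn up, upright, until its lower edge is clear of the rack's grooves (z of card_green in the frame of rack above 0.072 m and angle between card_green's own z axis and vertical below 0.25 rad), for 0.05 s.
2. the green board stands by itself on the stand, leaning on the sloped plate, chips to the camera, let go (x of card_green in the frame of stand between -0.014 and 0.006 m and y of card_green in the frame of stand between -0.015 and 0.015 m and z of card_green in the frame of stand between 0.004 and 0.018 m and angle between card_green's own x axis and vertical between 1.78 and 2.16 rad and angle between the y axis of card_green and the y axis of stand, either way round below 0.12 rad and linear speed of card_green below 0.03 m/s and contact force between card_green and the fingers below 0.05 N), for 0.3 s.
3. the lamp lever has been pushed over (value of joint lamp above 0.85 rad), for 0.1 s.
At the end, for the whole second after the job is handed in: Green board at rest on the stand, lower edge behind the lip and within 15 mm of centred, leaning back 0.21-0.59 rad on the plate, chips to the camera, square to the lip within 0.12 rad; lever beyond 0.85 rad; blue and red boards within 10 mm of where they stood (x of card_green in the frame of stand between -0.014 and 0.006 m and y of card_green in the frame of stand between -0.015 and 0.015 m and z of card_green in the frame of stand between 0.004 and 0.018 m and angle between card_green's own x axis and vertical between 1.78 and 2.16 rad and angle between the y axis of card_green and the y axis of stand, either way round below 0.12 rad and linear speed of card_green below 0.03 m/s and value of joint lamp above 0.85 rad and distance of each of card_blue, card_red from where it was at the start of the episode below 0.01 m); the robot touches nothing.
It fails at once if the blue or the red board is moved by more than 15 mm (distance of any of card_blue, card_red from where it was at the start of the episode above 0.015 m).
It fails at once if the green board is dropped or thrown (moves faster than 0.45 m/s while out of the fingers) (contact force between card_green and the fingers below 0.01 N and linear speed of card_green above 0.45 m/s).
It also fails if it takes over 53 s, if anything falls off the work surface, if the arm or the gripper's body presses on something with over 40 N, if the wrist force passes 120 N, or if a joint passes its speed limit or range.

## Working session

There is one attempt and no reset: what is moved stays moved. The work goes in short steps, Python scripts to look and compute and a shell command to move; the robot and the scene stay as the last step left them, time stands still between calls to the robot, and variables do not carry over. Pictures are saved under pics/ and viewed, about 8 in all and at most 12, crops included, and the job is handed in when it is done.

```bash
ls; mkdir -p pics
cat > h.py <<'E'
import numpy as np, cv2
from workcell import monitor, cams, ticket, env
def cam(name, st=None):
    m=cams.camera_model(name); f=210/np.tan(np.radians(m['vfov'])/2)
    if name=='wrist':
        st=st or monitor.sense(); T=np.eye(4); T[:3,:3]=np.array(st['tcp_rot']); T[:3,3]=st['position']; E=T@np.array(m['T_tool_cam'])
    else: E=np.array(m['extrinsics'])
    return f,m['cx'],m['cy'],E
def ray(c,u,v):
    f,cx,cy,E=c; d=E[:3,:3]@np.array([(u-cx)/f,(v-cy)/f,1]); return E[:3,3],d/np.linalg.norm(d)
def atz(c,u,v,z):
    o,d=ray(c,u,v); return o+d*(z-o[2])/d[2]
def proj(c,P):
    f,cx,cy,E=c; p=(np.atleast_2d(P)-E[:3,3])@E[:3,:3]; return np.c_[cx+f*p[:,0]/p[:,2],cy+f*p[:,1]/p[:,2]]
def tri(c1,p1,c2,p2):
    a,d=ray(c1,*p1); b,e=ray(c2,*p2)
    s=np.linalg.lstsq(np.c_[d,-e],b-a,rcond=None)[0]; P,Q=a+d*s[0],b+e*s[1]
    return (P+Q)/2,np.linalg.norm(P-Q)
E
python3 - <<'E'
from h import *
s=monitor.sense(); print({k:np.round(v,3).tolist() for k,v in s.items()}, env.grip_point_offset)
for n in('scene','side','wrist'):
    cv2.imwrite(f'pics/{n}0.png',cams.capture(n)); m=cams.camera_model(n); print(n,{k:np.round(v,3).tolist() for k,v in m.items()})
a=cv2.imread('pics/scene0.png');cv2.imwrite('pics/a.png',cv2.resize(a,(800,600),interpolation=cv2.INTER_CUBIC))
a=cv2.imread('pics/side0.png');cv2.imwrite('pics/b.png',cv2.resize(a,(800,600),interpolation=cv2.INTER_CUBIC))
E
```

```text
pics
{'clock': 0.0, 'joints': [-0.21, 0.159, 1.598, -0.0, 1.386, -0.21], 'dq': [-0.0, 0.002, -0.0, -0.001, 0.0, 0.0], 'joint_torque': [0.0, -38.557, -32.21, 0.07, 0.038, -0.0], 'position': [0.574, 0.0, 0.178], 'tcp_rot': [[0.0, -0.002, 1.0], [-1.0, 0.0, 0.0], [-0.0, -1.0, -0.002]], 'ft_force': [0.133, -0.59, -0.426], 'torque': [-0.028, -0.016, 0.021], 'grip_width': 0.092} 0.0187
scene {'vfov': 48.726, 'cx': 283.617, 'cy': 215.409, 'extrinsics': [[0.092, 0.732, -0.676, 1.275], [0.996, -0.072, 0.058, -0.083], [-0.007, -0.678, -0.735, 0.913], [0.0, 0.0, 0.0, 1.0]]}
side {'vfov': 44.387, 'cx': 280.667, 'cy': 203.538, 'extrinsics': [[0.822, -0.422, 0.381, 0.141], [-0.569, -0.601, 0.562, -0.572], [-0.008, -0.679, -0.734, 0.856], [0.0, 0.0, 0.0, 1.0]]}
wrist {'vfov': 67.274, 'cx': 276.604, 'cy': 213.375, 'T_tool_cam': [[0.0, 0.969, 0.246, -0.07], [0.0, -0.246, 0.969, -0.206], [1.0, -0.0, -0.0, 0.0], [0.0, 0.0, 0.0, 1.0]]}
```

View pics/a.png

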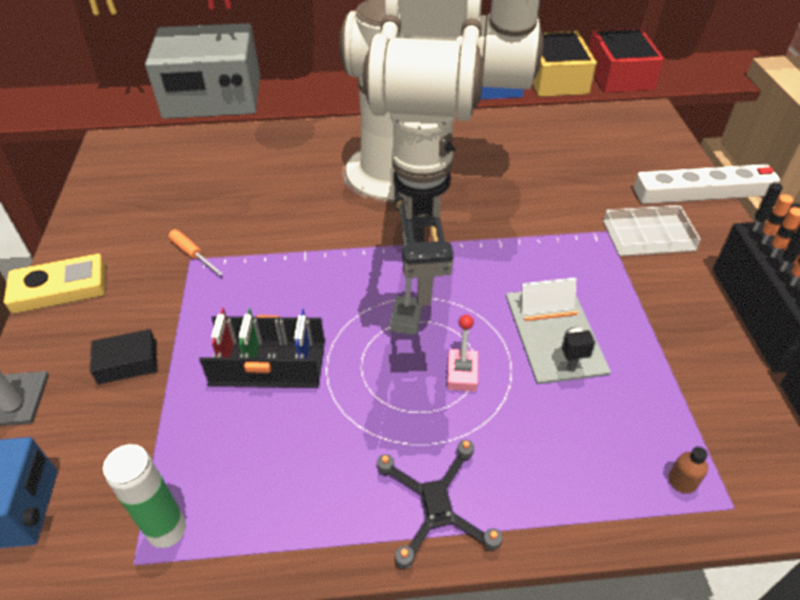

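View pics/b.png

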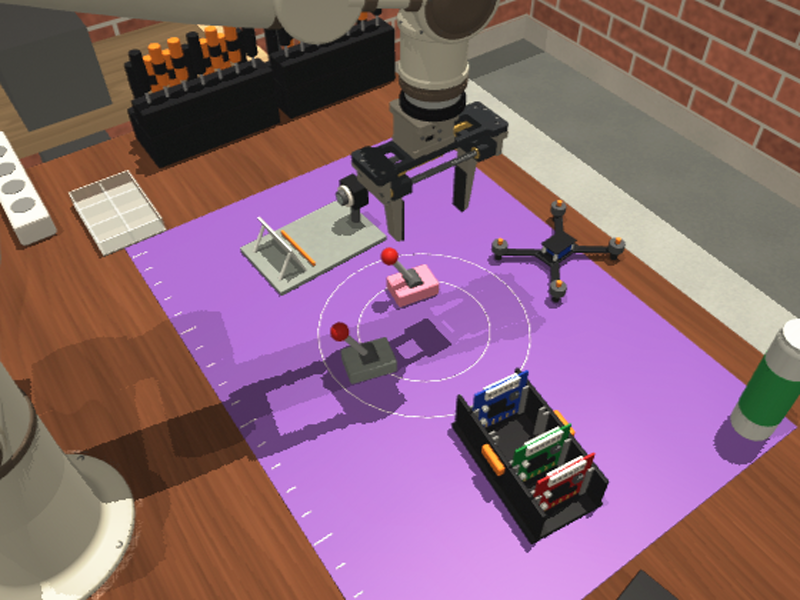

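The scene view (800x600 pixels) shows the rack at (265,350) with red, green, empty and blue slots from left to right. The stand is at (555,330), and the pink decoy switch is at (463,370).

The side view shows the real grey switch at (368,360) with its ball at (340,331), and the pink decoy at (412,285).

Possible mix-ups:
- **Green board:** side (542,450). The red board is at (565,480), the blue at (500,395), and the green-banded bottle in the scene view at (155,510).
- **Lamp:** grey switch at side (368,360) versus pink at (412,285). I choose the grey one.

Next is one close crop composite for pixel-accurate corners.

Run:
```python
from h import *
a=cv2.imread('pics/scene0.png');b=cv2.imread('pics/side0.png')
def crop(im,x,y):  # 100x75 -> 400x300
    c=cv2.resize(im[y:y+75,x:x+100],(400,300),interpolation=cv2.INTER_CUBIC)
    for i in range(0,100,20): cv2.putText(c,str(x+i),(i*4,8),0,.3,(255,255,255),1); cv2.line(c,(i*4,8),(i*4,14),(255,255,255),1)
    for i in range(15,75,15): cv2.putText(c,str(y+i),(0,i*4+4),0,.3,(255,255,255),1); cv2.line(c,(20,i*4),(26,i*4),(255,255,255),1)
    return c
cv2.imwrite('pics/c.png',np.vstack([np.hstack([crop(a,135,207),crop(a,340,192)]),np.hstack([crop(b,218,207),crop(b,168,142)])]))
d=b[250:385,310:430]; cv2.imwrite('pics/d.png',cv2.resize(d,(533,600),interpolation=cv2.INTER_CUBIC))
```

```text
(no output)
```

View pics/c.png

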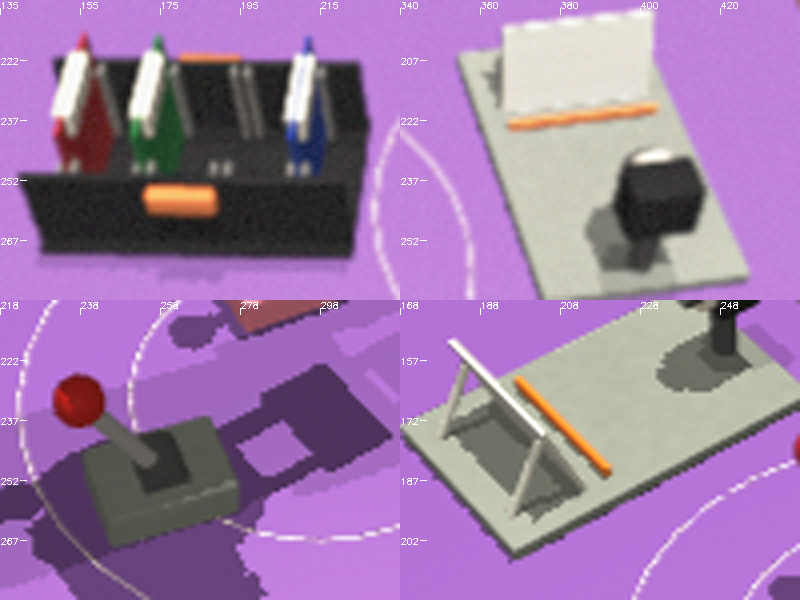

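View pics/d.png

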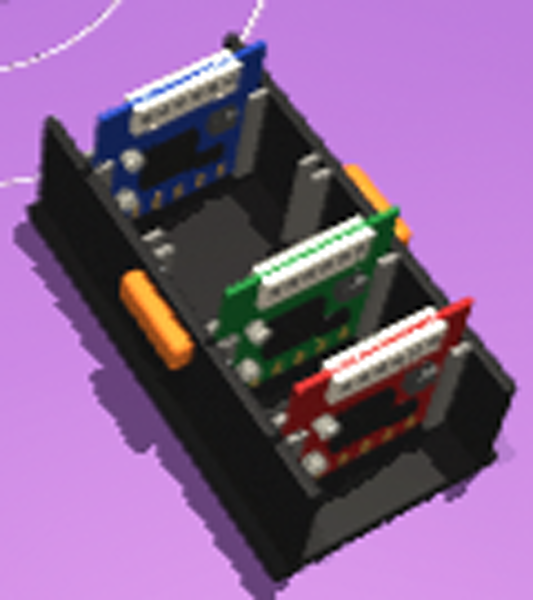

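```bash
cat > fit.py <<'E'
from h import *
from scipy.optimize import least_squares
S,D=cam('scene'),cam('side')
def fit(obs,x0,free=3):
    def loc(p,P):
        c,s=np.cos(p[2]),np.sin(p[2]); return np.array([p[0]+c*P[0]-s*P[1],p[1]+s*P[0]+c*P[1],P[2]])
    def r(p): return np.concatenate([proj(c,loc(p,np.array(P)/1000))[0]-np.array(q) for c,P,q in obs])
    s=least_squares(r,x0,loss='soft_l1',x_scale=[.01,.01,.01]); print(np.round(s.x,4)); print(np.round(r(s.x).reshape(-1,2),1).tolist()); return s.x
d=lambda x,y:(310+x/4.444,250+y/4.444)
rk=[(S,(54,-95,68),(140.5,250.5)),(S,(54,95,68),(225.5,252)),(S,(54,-95,0),(145.5,270)),(S,(54,95,0),(223,271.2)),(S,(-54,-95,68),(148.2,221.5)),(S,(-54,95,68),(225,222.5)),
(D,(-54,95,68),d(48,120)),(D,(-54,-95,68),d(315,490)),(D,(54,95,68),d(230,38)),(D,(54,-95,68),d(515,385)),(D,(-54,-95,0),d(275,580)),(D,(-54,95,0),d(32,212)),
(D,(-40,-22.5,98),d(222,290)),(D,(40,-22.5,98),d(398,210)),(S,(-40,-22.5,98),(174.5,216.2))]
if __name__=='__main__':
    fit(rk,[.5,-.25,0])
    st=[(S,(60,65,10),(354.7,205.7)),(S,(-150,-65,10),(427,261.5)),(S,(-14,0,18),(385.8,221)),(S,(21.3,50,68.3),(365.7,198.7)),(S,(21.3,-50,68.3),(403,194.5)),
    (D,(60,65,10),(196.2,205.2)),(D,(60,-65,10),(169,174.7)),(D,(21.3,-50,68.3),(180.5,152.2)),(D,(21.3,50,68.3),(204.2,175.7)),(D,(-14,0,18),(208.9,173.2))]
    fit(st,[.5,.22,3.1])
    lp=[(D,(-35,25,25),(238.7,247)),(D,(35,25,25),(269.2,236.5)),(D,(35,-25,25),(277.2,253.7)),(D,(-35,-25,25),(246.2,262)),(D,(-38.4,0,92.2),(237.5,232))]
    fit(lp,[.5,-.03,0])
    print('pink ball scene/side tri',tri(S,(466/1.4286,322/1.4286),D,(389/1.4286,256/1.4286)))
E
python3 fit.py
```

```text
[ 0.5415 -0.2609 -0.1142]
[[-1.7, 2.7], [-4.7, 2.3], [-0.1, 0.5], [0.8, 0.4], [0.8, -2.9], [0.8, -3.0], [-4.1, 0.6], [-3.9, 3.3], [3.7, -3.4], [3.9, -1.8], [-0.0, 0.9], [-2.0, 0.0], [0.9, 0.3], [0.1, -1.3], [0.5, -1.3]]
[0.4804 0.2471 3.1902]
[[-1.1, -1.4], [-0.1, -1.3], [-0.6, -1.2], [-0.3, -0.1], [0.1, 0.1], [0.3, -0.2], [-0.9, -1.6], [1.3, -0.9], [0.5, -0.6], [-0.1, -0.8]]
[ 0.4626 -0.0141 -0.2509]
[[-0.9, -2.1], [0.8, -1.0], [1.1, -0.2], [-1.0, 1.4], [0.0, 1.3]]
pink ball scene/side tri (array([0.56265951, 0.07834975, 0.09256948]), np.float64(0.0016114118548267507))
```

```bash
python3 -m crank '[{"gripper":-0.3,"travel":[0.14,0,-0.02],"twist":0},{"gripper":-0.3,"travel":[0.14,0,-0.02],"twist":0},{"gripper":-0.3,"travel":[0.14,0,-0.02],"twist":0},{"gripper":-0.3,"travel":[0.14,0,-0.02],"twist":0},{"gripper":-0.3,"travel":[0.14,0,-0.02],"twist":0},{"gripper":-0.3,"travel":[0.14,0,-0.02],"twist":0},{"gripper":-0.3,"travel":[0.14,0,-0.02],"twist":0},{"gripper":-0.3,"travel":[0.15,0,0],"twist":0}]' 20
python3 -m crank '[{"gripper":-0.3,"travel":[0,0,0],"twist":0.24},{"gripper":-0.3,"travel":[0,0,0],"twist":0.24},{"gripper":-0.3,"travel":[0,0,0],"twist":0.24},{"gripper":-0.3,"travel":[0,0,0],"twist":0.24},{"gripper":-0.3,"travel":[0,0,0],"twist":0.24},{"gripper":-0.3,"travel":[0,0,0],"twist":0.24},{"gripper":-0.3,"travel":[0,0,0],"twist":0.24},{"gripper":-0.3,"travel":[0,0,0],"twist":0.24}]'
python3 -m crank '[{"gripper":-0.3,"travel":[0,0,0],"twist":0.24},{"gripper":-0.3,"travel":[0,0,0],"twist":0.24},{"gripper":-0.3,"travel":[0,0,0],"twist":0.24},{"gripper":-0.3,"travel":[0,0,0],"twist":0.24},{"gripper":-0.3,"travel":[0,0,0],"twist":0.24},{"gripper":-0.3,"travel":[0,0,0],"twist":0.24},{"gripper":-0.3,"travel":[0,0,0],"twist":0},{"gripper":-0.3,"travel":[0,0,0],"twist":0}]'
python3 - <<'E'
from h import *
s=monitor.sense(); print(np.round(s['position'],4),np.round(s['tcp_rot'],3).tolist(),s['grip_width'],s['clock'])
c=cam('wrist',s); im=cams.capture('wrist'); 
a=-.1142; R=np.array([[np.cos(a),-np.sin(a)],[np.sin(a),np.cos(a)]]); o=np.array([.5415,-.2609])
big=cv2.resize(im,(800,600),interpolation=cv2.INTER_CUBIC)
for y in(-67.5,-22.5,67.5):
  for x in(-25,25):
   for t in (-5,5):
    p=proj(c,[*(o+R@np.array([x,y+t])/1000),.098])[0]; print(y,x,t,p.round(1)); cv2.circle(big,tuple((p/.7).astype(int)),3,(0,255,255),1)
cv2.imwrite('pics/e.png',big)
E
```

```text
clock: 0.82
position: [0.5389, -0.2837, 0.1788]
tcp_rot: [[-0.0, -0.001, 1.0], [-1.0, 0.001, -0.0], [-0.001, -1.0, -0.001]]
ft_force: [-0.1, 1.7, 0.3]
grip_width: 0.0406
clock: 1.48
position: [0.5397, -0.2823, 0.1786]
tcp_rot: [[-0.823, -0.001, 0.569], [-0.569, 0.001, -0.823], [0.0, -1.0, -0.001]]
ft_force: [-0.2, 0.5, 0.5]
grip_width: 0.032
clock: 2.15
position: [0.5398, -0.2824, 0.1788]
tcp_rot: [[-0.994, -0.0, -0.106], [0.106, 0.0, -0.994], [0.001, -1.0, -0.0]]
ft_force: [-0.6, 0.4, -0.0]
grip_width: 0.0322
[ 0.5398 -0.2824  0.1788] [[-0.994, -0.0, -0.106], [0.106, 0.0, -0.994], [0.001, -1.0, -0.0]] 0.03216363535809303 2.15
-67.5 -25 -5 [330.9 236.1]
-67.5 -25 5 [320.4 236. ]
-67.5 25 -5 [333.6 184.1]
-67.5 25 5 [322.7 184. ]
-22.5 -25 -5 [283.7 235.7]
-22.5 -25 5 [273.2 235.6]
-22.5 25 -5 [284.4 183.7]
-22.5 25 5 [273.5 183.6]
67.5 -25 -5 [189.3 234.9]
67.5 -25 5 [178.8 234.8]
67.5 25 -5 [186.  182.8]
67.5 25 5 [175.  182.8]
```

View pics/e.png

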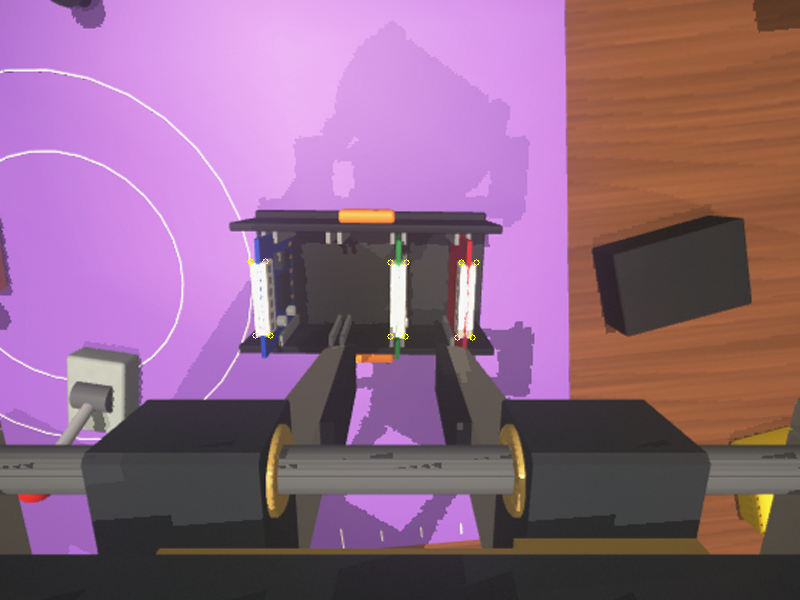

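The projected connector corners (yellow circles) land on the three white connectors, with green at (399,300). The fit is good to about 1 px, so I descend and grip.

```bash
python3 -m crank '[{"gripper":-0.3,"travel":[0,0.08,0.004],"twist":0.016},{"gripper":-0.3,"travel":[0,0.1,0],"twist":0},{"gripper":-0.3,"travel":[0,0.1,0],"twist":0},{"gripper":-0.3,"travel":[0,0.08,0],"twist":0},{"gripper":-0.3,"travel":[0,0.04,0],"twist":0},{"gripper":-0.3,"travel":[0,0,0],"twist":0},{"gripper":-0.9,"travel":[0,0,0],"twist":0},{"gripper":-0.9,"travel":[0,0,0],"twist":0}]' 20
python3 -m crank '[{"gripper":-0.9,"travel":[0,0,0],"twist":0},{"gripper":-0.9,"travel":[0,0,0],"twist":0},{"gripper":-0.9,"travel":[0,0,0],"twist":0},{"gripper":-0.9,"travel":[0,0,0],"twist":0}]'
```

```text
clock: 2.87
position: [0.5409, -0.2843, 0.0809]
tcp_rot: [[-0.993, 0.002, -0.116], [0.116, -0.002, -0.993], [-0.002, -1.0, 0.002]]
ft_force: [0.8, -0.1, -0.1]
grip_width: 0.021
clock: 3.2
position: [0.5402, -0.2837, 0.0798]
tcp_rot: [[-0.993, 0.001, -0.117], [0.117, -0.001, -0.993], [-0.001, -1.0, 0.001]]
ft_force: [-0.1, -0.3, -0.4]
grip_width: 0.0047
```

Run:
```python
from h import *
im=cams.capture('wrist'); s=cams.capture('side'); 
b=cv2.resize(s[240:360,310:430],(600,600),interpolation=cv2.INTER_CUBIC)
cv2.imwrite('pics/f.png',np.hstack([cv2.resize(im[120:345,190:370],(200,250)).repeat(1,0) if 0 else cv2.resize(im[130:330,243:310],(200,600)),b]))
```

```text
(no output)
```

View pics/f.png

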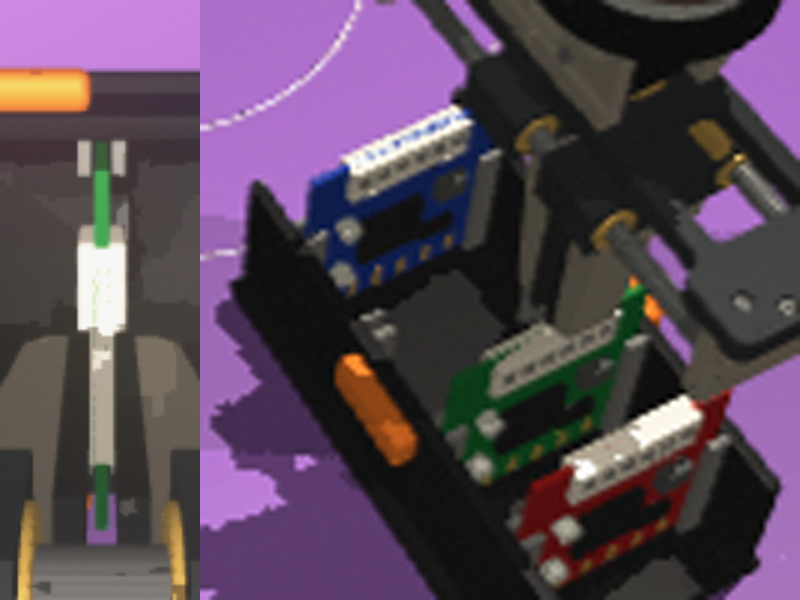

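The picture is ambiguous: the fingers straddle the connector, but the width reads 4.7 mm, which is exactly the commanded opening. I'll command fully shut as a test.

```bash
python3 -m crank '[{"gripper":-1,"travel":[0,0,0],"twist":0},{"gripper":-1,"travel":[0,0,0],"twist":0},{"gripper":-1,"travel":[0,0,0],"twist":0},{"gripper":-1,"travel":[0,0,0],"twist":0}]' 25
python3 - <<'E'
from h import *
S=monitor.sense(); print(np.round(S['position'],4), S['grip_width'])
im=cams.capture('wrist'); s=cams.capture('scene')
b=cv2.resize(s[195:270,150:210],(480,600),interpolation=cv2.INTER_CUBIC)
cv2.imwrite('pics/g.png',np.hstack([cv2.resize(im[190:310,245:309],(320,600),interpolation=cv2.INTER_CUBIC),b]))
E
```

```text
clock: 3.63
position: [0.5399, -0.2835, 0.0791]
tcp_rot: [[-0.993, -0.0, -0.117], [0.117, 0.0, -0.993], [0.0, -1.0, -0.0]]
ft_force: [-1.0, 0.5, -1.1]
grip_width: 0.0005
[ 0.5399 -0.2835  0.0791] 0.0005363291308982286
```

View pics/g.png

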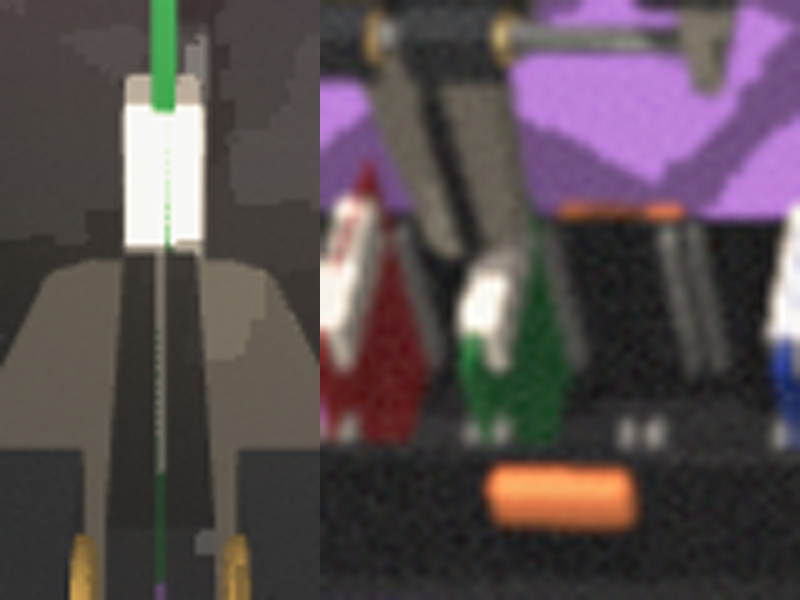

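Run:
```python
from h import *
S=monitor.sense(); p=np.array(S['position']); R=np.array(S['tcp_rot']); c=cam('wrist',S)
for dy in(0,-.01,-.019,-.03): 
    print(dy,'wrist crop g',[((proj(c,p+R@[x,dy,z])[0]-[245,190])*5).round().tolist() for x in(-.01,.01) for z in(-.018,0,.018)])
    print('  scene crop', ((proj(cam('scene'),p+R@[0,dy,0])[0]-[150,195])*8+[320,0]).round(), 'side px',proj(cam('side'),p+R@[0,dy,0])[0].round(1))
print(np.round(c[3],3))
```

```text
0 wrist crop g [[32.0, 165.0], [165.0, 165.0], [298.0, 165.0], [35.0, 304.0], [165.0, 304.0], [295.0, 304.0]]
  scene crop [506. 304.] side px [379.6 311.4]
-0.01 wrist crop g [[26.0, 186.0], [165.0, 186.0], [304.0, 186.0], [29.0, 331.0], [165.0, 331.0], [301.0, 331.0]]
  scene crop [500. 282.] side px [380.4 308.3]
-0.019 wrist crop g [[20.0, 207.0], [165.0, 207.0], [311.0, 207.0], [23.0, 358.0], [165.0, 358.0], [307.0, 358.0]]
  scene crop [494. 262.] side px [381.1 305.5]
-0.03 wrist crop g [[12.0, 236.0], [166.0, 236.0], [319.0, 236.0], [16.0, 394.0], [166.0, 394.0], [315.0, 394.0]]
  scene crop [487. 237.] side px [382. 302.]
[[-0.117 -0.962 -0.245  0.608]
 [-0.993  0.113  0.029 -0.291]
 [-0.001  0.247 -0.969  0.285]
 [ 0.     0.     0.     1.   ]]
```

Run:
```python
from h import *
S=monitor.sense(); c=cam('wrist',S); print(S['clock'],np.round(S['joints'],4),S['position'])
a=-.1142; R=np.array([[np.cos(a),-np.sin(a)],[np.sin(a),np.cos(a)]]); o=np.array([.5415,-.2609])
for dz in(0,.01,.02,.03):
  c2=(*c[:3],c[3].copy()); c2[3][2,3]+=dz
  print(dz,[((proj(c2,[*(o+R@np.array([x,-22.5+t])/1000),z])[0]-[245,190])*5).round().tolist() for x,z in((25,.098),(25,.080)) for t in(-5,5)])
```

```text
3.7333 [-0.6815  0.3378  1.5882  0.      1.2157  1.0065] [ 0.53985273 -0.28349866  0.07905558]
0 [[205.0, 97.0], [123.0, 97.0], [201.0, 65.0], [126.0, 65.0]]
0.01 [[203.0, 78.0], [124.0, 78.0], [199.0, 49.0], [127.0, 50.0]]
0.02 [[201.0, 62.0], [126.0, 62.0], [197.0, 35.0], [128.0, 35.0]]
0.03 [[199.0, 46.0], [127.0, 47.0], [196.0, 22.0], [130.0, 22.0]]
```

The tip in the pictures is about 25–30 mm above the reported TCP: wrist row 242 against a predicted 223, and the scene view agrees. The camera and pose are consistent with each other, so the fingers closed above the connector. I'll open, go about 25 mm lower, and close again.

```bash
python3 -m crank '[{"gripper":-0.3,"travel":[0,0,0],"twist":0},{"gripper":-0.3,"travel":[0,0,0],"twist":0},{"gripper":-0.3,"travel":[0,0,0],"twist":0},{"gripper":-0.3,"travel":[0,0,0],"twist":0},{"gripper":-0.3,"travel":[0,0,0],"twist":0},{"gripper":-0.3,"travel":[0,0.03,0],"twist":0},{"gripper":-0.3,"travel":[0,0.03,0],"twist":0},{"gripper":-0.3,"travel":[0,0.04,0],"twist":0}]' 20
python3 -m crank '[{"gripper":-0.3,"travel":[0,0,0],"twist":0},{"gripper":-0.9,"travel":[0,0,0],"twist":0},{"gripper":-0.9,"travel":[0,0,0],"twist":0},{"gripper":-0.9,"travel":[0,0,0],"twist":0},{"gripper":-0.9,"travel":[0,0,0],"twist":0},{"gripper":-0.9,"travel":[0,0,0],"twist":0},{"gripper":-0.9,"travel":[0,0,0],"twist":0}]'
```

```text
clock: 4.4
position: [0.54, -0.2836, 0.0535]
tcp_rot: [[-0.993, 0.0, -0.117], [0.117, -0.0, -0.993], [-0.0, -1.0, 0.0]]
ft_force: [0.7, 0.9, 0.3]
grip_width: 0.032
clock: 4.98
position: [0.5402, -0.2838, 0.0546]
tcp_rot: [[-0.993, 0.001, -0.117], [0.117, -0.001, -0.993], [-0.001, -1.0, 0.001]]
ft_force: [0.1, -0.4, 0.8]
grip_width: 0.0096
```

Width is 9.6 mm, so the connector is gripped. Lifting straight up.

```bash
python3 -m crank '[{"gripper":-0.9,"travel":[0,-0.02,0],"twist":0},{"gripper":-0.9,"travel":[0,-0.04,0],"twist":0},{"gripper":-0.9,"travel":[0,-0.06,0],"twist":0},{"gripper":-0.9,"travel":[0,-0.08,0],"twist":0},{"gripper":-0.9,"travel":[0,-0.1,0],"twist":0},{"gripper":-0.9,"travel":[0,-0.1,0],"twist":0},{"gripper":-0.9,"travel":[0,-0.1,0],"twist":0},{"gripper":-0.9,"travel":[0,-0.1,0],"twist":0}]' 25
python3 -m crank '[{"gripper":-0.9,"travel":[0,-0.06,0],"twist":0},{"gripper":-0.9,"travel":[0,0,0],"twist":0}]'
python3 - <<'E'
from h import *
S=monitor.sense(); print(np.round(S['position'],4), S['grip_width'])
im=cams.capture('side'); s=cams.capture('scene'); p=np.array(S['position'])
for n,x in(('side',im),('scene',s)): print(n,proj(cam(n),p)[0].round(1))
cv2.imwrite('pics/h.png',np.hstack([cv2.resize(im[200:380,300:420],(400,600),interpolation=cv2.INTER_CUBIC),cv2.resize(s[140:290,120:220],(400,600),interpolation=cv2.INTER_CUBIC)]))
E
```

```text
clock: 5.65
position: [0.5398, -0.2834, 0.2063]
tcp_rot: [[-0.993, 0.0, -0.117], [0.117, -0.0, -0.993], [-0.001, -1.0, 0.0]]
ft_force: [0.7, -0.3, -1.5]
grip_width: 0.0096
clock: 5.82
position: [0.5419, -0.2851, 0.2248]
tcp_rot: [[-0.993, 0.007, -0.117], [0.117, -0.006, -0.993], [-0.008, -1.0, 0.005]]
ft_force: [-0.3, -1.0, -0.3]
grip_width: 0.0097
[ 0.5419 -0.2851  0.2248] 0.009710368006070254
side [394.2 260.8]
scene [160.1 189.3]
```

View pics/h.png

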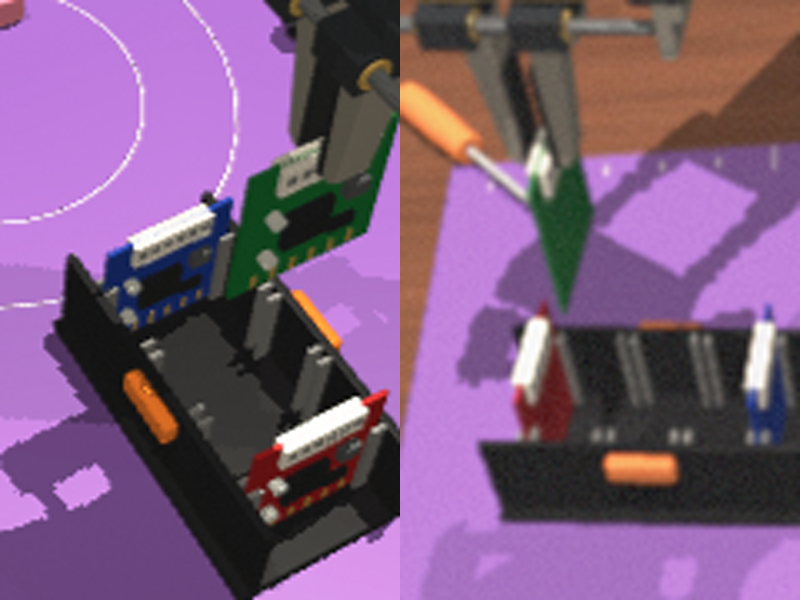

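The board is out and hangs upright (side crop (300,220)), with red and blue still in the rack. Its lower edge is about 47 mm below the reported TCP. Now carrying it over to the stand.

```bash
python3 -m crank '[{"gripper":-0.9,"travel":[0.01,0,-0.05],"twist":0},{"gripper":-0.9,"travel":[0.03,0,-0.1],"twist":0},{"gripper":-0.9,"travel":[0.03,0,-0.14],"twist":0},{"gripper":-0.9,"travel":[0.03,0,-0.15],"twist":0},{"gripper":-0.9,"travel":[0.03,0,-0.15],"twist":0},{"gripper":-0.9,"travel":[0.04,0,-0.15],"twist":0},{"gripper":-0.9,"travel":[0.04,0,-0.15],"twist":0},{"gripper":-0.9,"travel":[0.04,0,-0.15],"twist":0}]'
python3 -m crank '[{"gripper":-0.9,"travel":[0.04,0,-0.15],"twist":0},{"gripper":-0.9,"travel":[0.03,0,-0.15],"twist":0},{"gripper":-0.9,"travel":[0.03,0,-0.15],"twist":0},{"gripper":-0.9,"travel":[0.03,0,-0.15],"twist":0},{"gripper":-0.9,"travel":[0.03,0,-0.15],"twist":0},{"gripper":-0.9,"travel":[0.03,0,-0.15],"twist":0},{"gripper":-0.9,"travel":[0.02,0,-0.1],"twist":0},{"gripper":-0.9,"travel":[0.01,0,-0.05],"twist":0}]'
python3 -m crank '[{"gripper":-0.9,"travel":[0,0,0],"twist":-0.1},{"gripper":-0.9,"travel":[0,0,0],"twist":-0.2},{"gripper":-0.9,"travel":[0,0,0],"twist":-0.24},{"gripper":-0.9,"travel":[0,0,0],"twist":-0.24},{"gripper":-0.9,"travel":[0,0,0],"twist":-0.24},{"gripper":-0.9,"travel":[0,0,0],"twist":-0.24},{"gripper":-0.9,"travel":[0,0,0],"twist":-0.24},{"gripper":-0.9,"travel":[0,0,0],"twist":-0.24}]'
python3 -m crank '[{"gripper":-0.9,"travel":[0,0,0],"twist":-0.24},{"gripper":-0.9,"travel":[0,0,0],"twist":-0.24},{"gripper":-0.9,"travel":[0,0,0],"twist":-0.24},{"gripper":-0.9,"travel":[0,0,0],"twist":-0.24},{"gripper":-0.9,"travel":[0,0,0],"twist":-0.24},{"gripper":-0.9,"travel":[0,0,0],"twist":-0.24},{"gripper":-0.9,"travel":[0,0,0],"twist":-0.24},{"gripper":-0.9,"travel":[0,0,0],"twist":-0.1}]'
```

```text
clock: 6.58
position: [0.506, -0.0151, 0.2171]
tcp_rot: [[-0.993, -0.003, -0.117], [0.117, 0.001, -0.993], [0.003, -1.0, -0.001]]
ft_force: [1.6, 0.3, -0.8]
grip_width: 0.0095
clock: 7.25
position: [0.4815, 0.2524, 0.2171]
tcp_rot: [[-0.994, -0.004, -0.113], [0.113, 0.0, -0.994], [0.004, -1.0, 0.0]]
ft_force: [0.1, 0.5, -2.0]
grip_width: 0.0097
clock: 7.92
position: [0.4831, 0.2485, 0.2176]
tcp_rot: [[-0.726, -0.003, 0.688], [-0.688, -0.001, -0.726], [0.003, -1.0, -0.001]]
ft_force: [1.0, -0.0, -0.6]
grip_width: 0.0094
clock: 8.58
position: [0.4831, 0.2484, 0.2176]
tcp_rot: [[0.077, -0.003, 0.997], [-0.997, -0.001, 0.077], [0.001, -1.0, -0.003]]
ft_force: [-0.1, -0.7, -1.6]
grip_width: 0.0095
```

```bash
python3 -m crank '[{"gripper":-0.9,"travel":[0,0.04,0.009],"twist":0.057},{"gripper":-0.9,"travel":[0,0.08,0],"twist":0},{"gripper":-0.9,"travel":[0,0.1,0],"twist":0},{"gripper":-0.9,"travel":[0,0.1,0],"twist":0},{"gripper":-0.9,"travel":[0,0.07,0],"twist":0},{"gripper":-0.9,"travel":[0,0.05,0],"twist":0},{"gripper":-0.9,"travel":[0,0.03,0],"twist":0},{"gripper":-0.9,"travel":[0,0,0],"twist":0}]'
python3 - <<'E'
from h import *
S=monitor.sense(); print(np.round(S['position'],4),np.arctan2(S['tcp_rot'][1][2],S['tcp_rot'][0][2]), S['grip_width'])
c=cam('wrist',S); p=np.array(S['position']); R=np.array(S['tcp_rot'])
w=cams.capture('wrist'); im=cams.capture('side'); s=cams.capture('scene')
a=3.1902; Q=np.array([[np.cos(a),-np.sin(a),0],[np.sin(a),np.cos(a),0],[0,0,1]]); o=np.array([.4804,.2471,0])
st=[o+Q@np.array(v)/1000 for v in((-16,50,18),(-16,-50,18),(21.3,50,68.3),(21.3,-50,68.3),(-150,65,10),(-150,-65,10),(60,65,10),(60,-65,10))]
bd=[p+R@np.array([.0013+x,.0466-h,0]) for x in(-.04,.04) for h in(0,.09)]
def mark(img,c,x,y,w_,h_,k):
    b=cv2.resize(img[y:y+h_,x:x+w_],(w_*k,h_*k),interpolation=cv2.INTER_CUBIC)
    for pts,col in((st,(0,255,255)),(bd,(255,0,255))):
        for q in proj(c,pts): cv2.circle(b,tuple(((q-[x,y]+.5)*k).astype(int)),3,col,1)
    return b
A=mark(im,cam('side'),160,80,125,150,4 if 0 else 3); B=mark(s,cam('scene'),335,130,110,150,3); 
C=cv2.resize(mark(w,c,120,40,320,300,1),(480,450)) if 0 else mark(w,c,180,20,240,300,2)[:450]
pad=lambda z:cv2.copyMakeBorder(z,0,600-z.shape[0],0,0,cv2.BORDER_CONSTANT)
out=np.hstack([np.vstack([A[:300,:360],B[:300,:330] if 0 else cv2.copyMakeBorder(B[:300],0,0,0,30,cv2.BORDER_CONSTANT)]),pad(C[:, :440])])
cv2.imwrite('pics/i.png',out); print(out.shape)
E
```

```text
clock: 9.25
position: [0.4849, 0.2487, 0.0995]
tcp_rot: [[0.043, -0.004, 0.999], [-0.999, -0.001, 0.043], [0.001, -1.0, -0.004]]
ft_force: [0.9, -0.1, -0.1]
grip_width: 0.0098
[0.4849 0.2487 0.0995] 0.04327251485254275 0.00979943777337625
(600, 800, 3)
```

View pics/i.png

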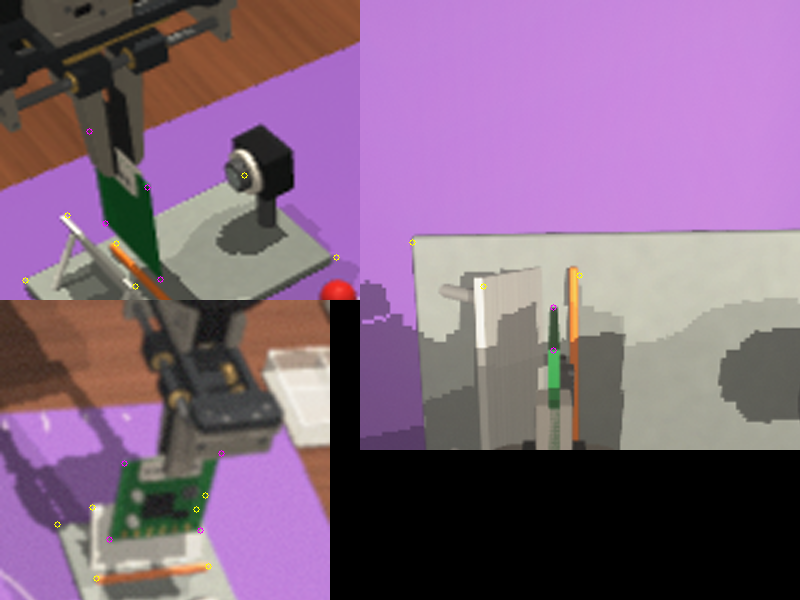

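In the wrist view (right) the board sits at column 553, between plate and lip (577). The fit agrees to 1–2 mm, with the stand about 2 mm further to +y. I lower slowly and watch the force.

```bash
python3 -m crank '[{"gripper":-0.9,"travel":[-0.008,0.03,0],"twist":-0.01},{"gripper":-0.9,"travel":[0,0.04,0],"twist":0},{"gripper":-0.9,"travel":[0,0.04,0],"twist":0},{"gripper":-0.9,"travel":[0,0.03,0],"twist":0},{"gripper":-0.9,"travel":[0,0.01,0],"twist":0},{"gripper":-0.9,"travel":[0,0,0],"twist":0},{"gripper":-0.9,"travel":[0,0,0],"twist":0}]'
python3 -m crank '[{"gripper":-0.9,"travel":[0,0.008,0],"twist":0},{"gripper":-0.9,"travel":[0,0,0],"twist":0},{"gripper":-0.9,"travel":[0,0,0],"twist":0}]'
python3 -m crank '[{"gripper":-0.9,"travel":[0,0.006,0],"twist":0},{"gripper":-0.9,"travel":[0,0,0],"twist":0},{"gripper":-0.9,"travel":[0,0,0],"twist":0}]'
```

```text
clock: 9.98
position: [0.4863, 0.2513, 0.0639]
tcp_rot: [[0.048, -0.0, 0.999], [-0.999, -0.0, 0.048], [0.0, -1.0, -0.0]]
ft_force: [-0.1, -0.6, -0.4]
grip_width: 0.0094
clock: 10.23
position: [0.4867, 0.2514, 0.0624]
tcp_rot: [[0.049, 0.001, 0.999], [-0.999, 0.0, 0.049], [-0.0, -1.0, 0.001]]
ft_force: [-0.1, 0.2, -0.6]
grip_width: 0.0097
clock: 10.48
position: [0.4864, 0.2513, 0.0605]
tcp_rot: [[0.048, -0.0, 0.999], [-0.999, 0.0, 0.048], [-0.0, -1.0, -0.0]]
ft_force: [0.1, 0.7, -1.7]
grip_width: 0.0094
```

```bash
for i in 1 2; do python3 -m crank '[{"gripper":-0.9,"travel":[0,0.006,0],"twist":0},{"gripper":-0.9,"travel":[0,0,0],"twist":0},{"gripper":-0.9,"travel":[0,0,0],"twist":0}]' | grep -E 'pos|ft'; done
```

```text
position: [0.4863, 0.2513, 0.059]
ft_force: [0.1, 0.6, -0.5]
position: [0.4863, 0.2513, 0.0575]
ft_force: [-0.2, -0.3, -1.4]
```

```bash
for i in 1 2; do python3 -m crank '[{"gripper":-0.9,"travel":[0,0.006,0],"twist":0},{"gripper":-0.9,"travel":[0,0,0],"twist":0},{"gripper":-0.9,"travel":[0,0,0],"twist":0}]' | grep -E 'pos|ft'; done
```

```text
position: [0.487, 0.2514, 0.0566]
ft_force: [0.1, 0.0, 1.5]
position: [0.488, 0.2515, 0.0565]
ft_force: [-1.1, -1.0, 8.8]
```

Contact came at z = 0.0566, exactly as predicted. I unload slightly, then loosen to about 21 mm with the fingers still either side of the connector.

```bash
python3 -m crank '[{"gripper":-0.9,"travel":[0,-0.006,-0.006],"twist":0},{"gripper":-0.9,"travel":[0,0,0],"twist":0},{"gripper":-0.8,"travel":[0,0,0],"twist":0},{"gripper":-0.7,"travel":[0,0,0],"twist":0},{"gripper":-0.6,"travel":[0,0,0],"twist":0},{"gripper":-0.54,"travel":[0,-0.004,0],"twist":0},{"gripper":-0.54,"travel":[0,-0.004,0],"twist":0},{"gripper":-0.54,"travel":[0,0,0],"twist":0}]'
python3 -m crank '[{"gripper":-0.54,"travel":[0,0,-0.008],"twist":0},{"gripper":-0.54,"travel":[0,0,-0.008],"twist":0},{"gripper":-0.54,"travel":[0,0,-0.008],"twist":0},{"gripper":-0.54,"travel":[0,0,-0.008],"twist":0},{"gripper":-0.54,"travel":[0,0,-0.008],"twist":0},{"gripper":-0.54,"travel":[0,0,-0.008],"twist":0},{"gripper":-0.54,"travel":[0,0,-0.008],"twist":0},{"gripper":-0.54,"travel":[0,0,-0.008],"twist":0}]'
python3 - <<'E'
from h import *
im=cams.capture('side'); s=cams.capture('scene')
cv2.imwrite('pics/j.png',np.hstack([cv2.resize(im[90:210,160:240],(400,600),interpolation=cv2.INTER_CUBIC),cv2.resize(s[150:270,345:425],(400,600),interpolation=cv2.INTER_CUBIC)]))
E
```

```text
clock: 12.15
position: [0.4849, 0.2512, 0.0581]
tcp_rot: [[0.048, -0.0, 0.999], [-0.999, 0.0, 0.048], [-0.0, -1.0, -0.0]]
ft_force: [-0.5, -0.4, -0.2]
grip_width: 0.0214
clock: 12.82
position: [0.4687, 0.2505, 0.0581]
tcp_rot: [[0.049, -0.0, 0.999], [-0.999, 0.0, 0.049], [-0.0, -1.0, -0.0]]
ft_force: [-0.0, 0.8, 0.2]
grip_width: 0.0212
```

View pics/j.png

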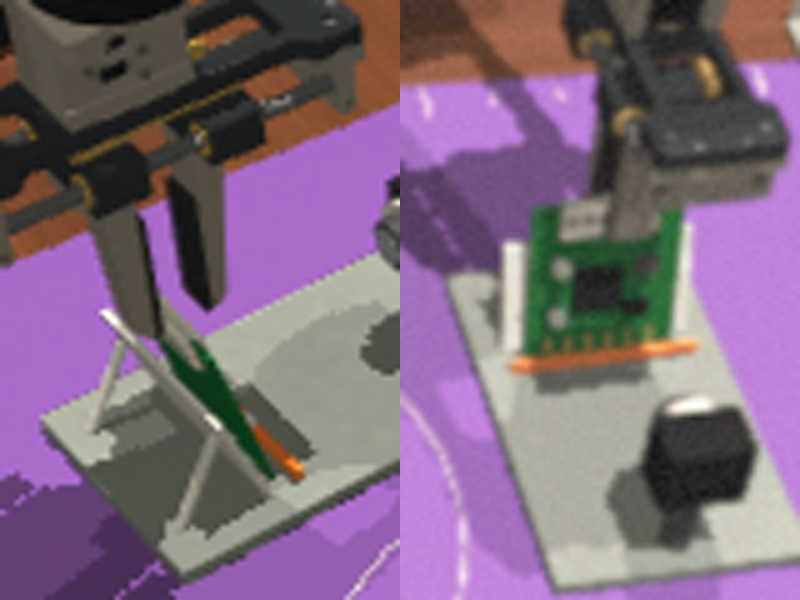

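The board is leaning back on the rear finger, lower edge behind the lip (scene crop (600,345)), centred. Continuing.

```bash
python3 -m crank '[{"gripper":-0.54,"travel":[0,0,-0.008],"twist":0},{"gripper":-0.54,"travel":[0,0,-0.008],"twist":0},{"gripper":-0.54,"travel":[0,0,-0.008],"twist":0},{"gripper":-0.54,"travel":[0,0,-0.008],"twist":0},{"gripper":-0.54,"travel":[0,0,-0.008],"twist":0},{"gripper":-0.54,"travel":[0,0,-0.008],"twist":0},{"gripper":-0.54,"travel":[0,0,-0.008],"twist":0},{"gripper":-0.54,"travel":[0,0,-0.008],"twist":0}]'
python3 -m crank '[{"gripper":-0.54,"travel":[0,0,-0.004],"twist":0},{"gripper":-0.54,"travel":[0,0,0],"twist":0},{"gripper":-0.4,"travel":[0,0,0],"twist":0},{"gripper":-0.3,"travel":[0,0,0],"twist":0},{"gripper":-0.2,"travel":[0,0,0],"twist":0},{"gripper":-0.2,"travel":[0,0,0],"twist":0},{"gripper":-0.2,"travel":[0,0,0],"twist":0},{"gripper":-0.2,"travel":[0,0,0],"twist":0}]'
python3 -m crank '[{"gripper":-0.2,"travel":[0,-0.01,0],"twist":0},{"gripper":-0.2,"travel":[0,-0.02,0],"twist":0},{"gripper":-0.2,"travel":[0,-0.04,0],"twist":0},{"gripper":-0.2,"travel":[0,-0.06,0],"twist":0},{"gripper":-0.2,"travel":[0,-0.08,0],"twist":0},{"gripper":-0.2,"travel":[0,-0.08,0],"twist":0},{"gripper":-0.2,"travel":[0,-0.08,0],"twist":0},{"gripper":-0.2,"travel":[0,-0.08,0],"twist":0}]'
```

```text
clock: 13.58
position: [0.4528, 0.2497, 0.0581]
tcp_rot: [[0.048, 0.0, 0.999], [-0.999, 0.0, 0.048], [-0.0, -1.0, 0.0]]
ft_force: [-0.2, -0.1, -0.2]
grip_width: 0.0209
clock: 14.25
position: [0.452, 0.2496, 0.0581]
tcp_rot: [[0.048, -0.0, 0.999], [-0.999, -0.0, 0.048], [0.0, -1.0, -0.0]]
ft_force: [-0.7, 0.3, 0.5]
grip_width: 0.0366
clock: 14.92
position: [0.4522, 0.2497, 0.1728]
tcp_rot: [[0.049, 0.001, 0.999], [-0.999, 0.0, 0.049], [-0.0, -1.0, 0.001]]
ft_force: [0.7, 0.1, 0.2]
grip_width: 0.0369
```

Run:
```python
from h import *
im=cams.capture('side'); s=cams.capture('scene')
# crops: stand side / scene, and lamp side
A=cv2.resize(im[120:220,160:240],(400,500),interpolation=cv2.INTER_CUBIC);B=cv2.resize(s[170:270,345:425],(400,500),interpolation=cv2.INTER_CUBIC)
cv2.imwrite('pics/k.png',np.hstack([A,B])); cv2.imwrite('pics/scene_k.png',s)
# red balls in scene
hsv=cv2.cvtColor(s,cv2.COLOR_BGR2HSV); m=((hsv[...,0]<6)|(hsv[...,0]>174))&(hsv[...,1]>200)&(hsv[...,2]>90)
n,l,st,ce=cv2.connectedComponentsWithStats(m.astype(np.uint8))
print([(ce[i].round(1).tolist(),int(st[i,4])) for i in range(1,n) if st[i,4]>20])
a=-.2509; c=lambda x,z:[.4626+np.cos(a)*x,-.0141+np.sin(a)*x,z]
print('pred lamp ball scene',proj(cam('scene'),c(-.0384,.0922)))
```

```text
[]
pred lamp ball scene [[285.90728246 187.49058644]]
```

View pics/k.png

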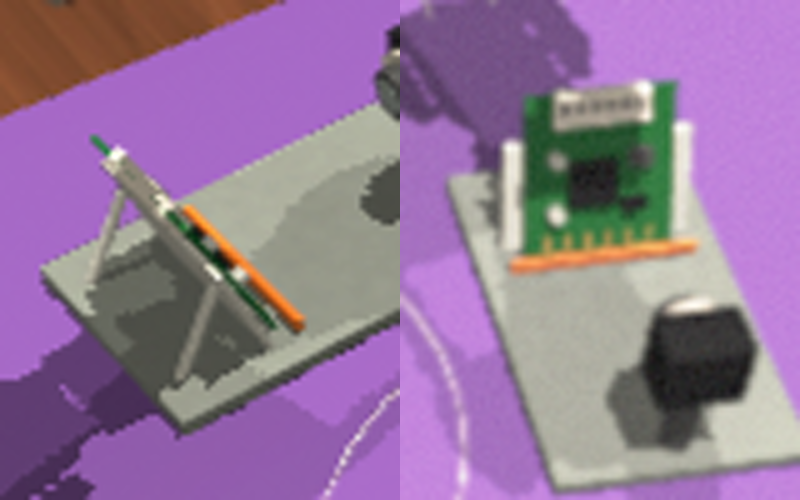

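The board stands by itself against the plate, connector up, chips facing the stand's camera, centred between the plate edges (scene crop 525–675 within 505–690). Next I measure the lamp from both cameras.

Run:
```python
from h import *
from fit import fit
def balls(n):
    im=cams.capture(n).astype(int); b,g,r=im[...,0],im[...,1],im[...,2]
    m=((r>80)&(r>2.2*g)&(r>2.2*b)).astype(np.uint8)
    k,l,st,ce=cv2.connectedComponentsWithStats(m)
    return im,[(ce[i].round(1).tolist(),st[i].tolist()) for i in range(1,k) if st[i,4]>40 and 120<ce[i][0]<420 and ce[i][1]>150]
for n in('scene','side'):
    im,r=balls(n); print(n,r); cv2.imwrite(f'pics/{n}_l.png',im)
```

```text
scene [([286.4, 187.8], [283, 184, 8, 9, 55]), ([325.9, 224.8], [322, 221, 9, 9, 66]), ([157.0, 241.0], [149, 229, 14, 21, 139])]
side [([272.3, 178.9], [267, 173, 12, 12, 105]), ([237.3, 231.7], [232, 226, 12, 13, 126]), ([410.6, 323.8], [402, 317, 14, 16, 59]), ([383.0, 341.0], [374, 333, 28, 23, 159])][ WARN:0@6.577] global loadsave.cpp:1063 imwrite_ Unsupported depth image for selected encoder is fallbacked to CV_8U.
```

```bash
python3 -m crank '[{"gripper":-1,"travel":[0.1,0,-0.04],"twist":0},{"gripper":-1,"travel":[0.12,0,-0.04],"twist":0},{"gripper":-1,"travel":[0.12,0,-0.04],"twist":0},{"gripper":-1,"travel":[0.12,0,-0.04],"twist":0},{"gripper":-1,"travel":[0.12,0,-0.04],"twist":0},{"gripper":-1,"travel":[0.13,0,-0.045],"twist":0},{"gripper":-1,"travel":[0.13,0,-0.045],"twist":0},{"gripper":-1,"travel":[0.12,0,-0.045],"twist":0}]'
python3 -m crank '[{"gripper":-1,"travel":[0,0,0],"twist":0.2},{"gripper":-1,"travel":[0,0,0],"twist":0.2},{"gripper":-1,"travel":[0,0,0],"twist":0.2},{"gripper":-1,"travel":[0,0,0],"twist":0},{"gripper":-1,"travel":[0,0,0],"twist":0}]'
python3 - <<'E'
from h import *
S=monitor.sense(); p=np.array(S['position']); R=np.array(S['tcp_rot']); t=np.array([.4626-.085*.9687,-.0141+.085*.2483,.052])
print(p, np.arctan2(R[1,2],R[0,2]), 'to go fs',R.T@(t-p)/.25)
E
```

```text
clock: 15.78
position: [0.3782, 0.0048, 0.169]
tcp_rot: [[0.049, -0.003, 0.999], [-0.999, 0.001, 0.049], [-0.001, -1.0, -0.003]]
ft_force: [0.5, -0.1, 0.1]
grip_width: 0.0008
clock: 16.2
position: [0.3792, 0.0061, 0.1694]
tcp_rot: [[-0.246, -0.002, 0.969], [-0.969, 0.001, -0.246], [-0.0, -1.0, -0.002]]
ft_force: [0.4, 0.1, 0.5]
grip_width: 0.0005
[0.37915807 0.00605492 0.16944397] -0.24881106480237142 to go fs [-0.00472976  0.46976752  0.00440231]
```

```bash
python3 -m crank '[{"gripper":-1,"travel":[-0.005,0.08,0],"twist":0},{"gripper":-1,"travel":[0,0.1,0],"twist":0},{"gripper":-1,"travel":[0,0.1,0],"twist":0},{"gripper":-1,"travel":[0,0.1,0],"twist":0},{"gripper":-1,"travel":[0,0.06,0],"twist":0},{"gripper":-1,"travel":[0,0.03,0],"twist":0},{"gripper":-1,"travel":[0,0,0],"twist":0}]'
python3 -m crank '[{"gripper":-1,"travel":[0,0,0.02],"twist":0},{"gripper":-1,"travel":[0,0,0.03],"twist":0},{"gripper":-1,"travel":[0,0,0.03],"twist":0},{"gripper":-1,"travel":[0,0,0.03],"twist":0},{"gripper":-1,"travel":[0,0,0.03],"twist":0},{"gripper":-1,"travel":[0,0,0.03],"twist":0},{"gripper":-1,"travel":[0,0,0.03],"twist":0},{"gripper":-1,"travel":[0,0,0.03],"twist":0}]'
python3 -m crank '[{"gripper":-1,"travel":[0,0,0.03],"twist":0},{"gripper":-1,"travel":[0,0,0.02],"twist":0},{"gripper":-1,"travel":[0,0,0.02],"twist":0},{"gripper":-1,"travel":[0,0,0.01],"twist":0},{"gripper":-1,"travel":[0,0,0],"twist":0}]'
cat > lamp.py <<'E'
from h import *
S=monitor.sense(); print('tcp',np.round(S['position'],4),'lampx',(np.array(S['position'])[:2]-[.4626,-.0141])@[.9687,-.2483])
for n in('scene','side'):
    im=cams.capture(n); cv2.imwrite(f'pics/{n}_lamp.png',im); im=im.astype(int); b,g,r=im[...,0],im[...,1],im[...,2]
    k,l,st,ce=cv2.connectedComponentsWithStats(((r>80)&(r>2.2*g)&(r>2.2*b)).astype(np.uint8))
    print(n,[(ce[i].round(1).tolist(),st[i,2:].tolist()) for i in range(1,k) if st[i,4]>15 and 200<ce[i][0]<345 and 150<ce[i][1]<260])
    for th in(.6,.7,.85,.95,1): 
        x=.08*np.sin(th-.5); z=.022+.08*np.cos(th-.5); print(th,proj(cam(n),[.4626+.9687*x,-.0141-.2483*x,z])[0].round(1))
E
python3 lamp.py
```

```text
clock: 16.78
position: [0.3784, 0.0078, 0.0512]
tcp_rot: [[-0.247, -0.004, 0.969], [-0.969, 0.001, -0.247], [-0.0, -1.0, -0.005]]
ft_force: [-0.1, 0.1, 0.2]
grip_width: 0.0002
clock: 17.45
position: [0.437, -0.0075, 0.0532]
tcp_rot: [[-0.249, 0.0, 0.969], [-0.969, -0.0, -0.249], [0.0, -1.0, 0.001]]
ft_force: [-1.2, 0.4, 1.0]
grip_width: 0.0004
clock: 17.87
position: [0.4558, -0.0124, 0.053]
tcp_rot: [[-0.249, 0.0, 0.969], [-0.969, -0.0, -0.249], [-0.0, -1.0, 0.0]]
ft_force: [-0.0, 0.3, 0.1]
grip_width: 0.0007
tcp [ 0.4558 -0.0124  0.053 ] lampx -0.0070242761086886036
scene [([282.3, 201.8], [9, 9, 66]), ([325.9, 224.8], [9, 9, 66])]
0.6 [283.  197.6]
0.7 [282.5 200.2]
0.85 [281.7 204.5]
0.95 [281.3 207.5]
1 [281.  209.1]
side [([271.4, 175.0], [9, 5, 23]), ([272.8, 181.3], [10, 5, 26]), ([266.0, 221.7], [11, 13, 110])]
0.6 [260.2 223.6]
0.7 [264.1 222.9]
0.85 [269.8 222.4]
0.95 [273.4 222.4]
1 [275.1 222.6]
```

The lever is at about 0.75. I push roughly 15–17 mm further.

```bash
python3 -m crank '[{"gripper":-1,"travel":[0,0,0.016],"twist":0},{"gripper":-1,"travel":[0,0,0.016],"twist":0},{"gripper":-1,"travel":[0,0,0.016],"twist":0},{"gripper":-1,"travel":[0,0,0.012],"twist":0},{"gripper":-1,"travel":[0,0,0.006],"twist":0},{"gripper":-1,"travel":[0,0,0],"twist":0}]'; python3 lamp.py | grep -E 'tcp|\['
```

```text
clock: 18.47
position: [0.4718, -0.0165, 0.0532]
tcp_rot: [[-0.249, 0.0, 0.969], [-0.969, -0.0, -0.249], [0.0, -1.0, 0.0]]
ft_force: [0.6, -0.3, -0.8]
grip_width: 0.0004
tcp [ 0.4718 -0.0165  0.0532] lampx 0.009511733200021943
scene [([281.1, 208.1], [10, 9, 69]), ([325.9, 224.8], [9, 9, 66])]
0.6 [283.  197.6]
0.7 [282.5 200.2]
0.85 [281.7 204.5]
0.95 [281.3 207.5]
1 [281.  209.1]
side [([274.0, 221.5], [11, 12, 105])]
0.6 [260.2 223.6]
0.7 [264.1 222.9]
0.85 [269.8 222.4]
0.95 [273.4 222.4]
1 [275.1 222.6]
```

The lever is at about 0.97. One more 2 mm nudge takes it to the stop, then I back off and raise.

```bash
python3 -m crank '[{"gripper":-1,"travel":[0,0,0.008],"twist":0},{"gripper":-1,"travel":[0,0,0],"twist":0},{"gripper":-1,"travel":[0,0,-0.02],"twist":0},{"gripper":-1,"travel":[0,0,-0.06],"twist":0},{"gripper":-1,"travel":[0,0,-0.08],"twist":0},{"gripper":-1,"travel":[0,-0.06,-0.04],"twist":0},{"gripper":-1,"travel":[0,-0.12,0],"twist":0},{"gripper":-1,"travel":[0,-0.12,0],"twist":0}]'
python3 -m crank '[{"gripper":-1,"travel":[0,-0.1,0],"twist":0},{"gripper":-1,"travel":[0,-0.05,0],"twist":0},{"gripper":-1,"travel":[0,0,0],"twist":0},{"gripper":-1,"travel":[0,0,0],"twist":0},{"gripper":-1,"travel":[0,0,0],"twist":0}]'
python3 lamp.py | grep -E 'tcp|\[\('
python3 - <<'E'
import cv2,numpy as np
s=cv2.imread('pics/scene_lamp.png');d=cv2.imread('pics/side_lamp.png')
cv2.imwrite('pics/m.png',np.vstack([cv2.resize(s[160:285,130:430],(720,300),interpolation=cv2.INTER_CUBIC),cv2.resize(d[140:380,160:440][:, :],(350,300),interpolation=cv2.INTER_CUBIC).copy() if 0 else cv2.copyMakeBorder(cv2.resize(d[130:380,160:440],(336,300),interpolation=cv2.INTER_CUBIC),0,0,0,384,cv2.BORDER_CONSTANT)]))
# red / blue boards: shift between first and last scene and side pictures
for n in('scene','side'):
    a=cv2.imread(f'pics/{n}0.png',0);b=cv2.imread(f'pics/{n}_lamp.png',0)
    for nm,(x,y,w,h) in (dict(red=(146,213,18,38),blue=(204,214,15,38)) if n=='scene' else dict(red=(372,318,42,42),blue=(328,258,42,42))).items():
        t=a[y:y+h,x:x+w]; r=cv2.matchTemplate(b[y-10:y+h+10,x-10:x+w+10],t,cv2.TM_CCOEFF_NORMED); _,v,_,l=cv2.minMaxLoc(r); print(n,nm,round(v,3),(l[0]-10,l[1]-10))
E
```

```text
clock: 19.23
position: [0.4228, -0.0037, 0.1279]
tcp_rot: [[-0.249, -0.003, 0.969], [-0.969, 0.001, -0.249], [-0.0, -1.0, -0.003]]
ft_force: [1.5, -0.6, 0.4]
grip_width: 0.0005
clock: 19.65
position: [0.4239, -0.0041, 0.1642]
tcp_rot: [[-0.249, -0.002, 0.969], [-0.969, 0.001, -0.249], [-0.0, -1.0, -0.002]]
ft_force: [-0.2, 0.1, 0.1]
grip_width: 0.0009
tcp [ 0.4239 -0.0041  0.1642] lampx -0.03997934580451765
scene [([281.2, 208.7], [9, 10, 66]), ([325.9, 224.9], [9, 9, 67])]
side [([272.3, 178.9], [12, 12, 105]), ([274.2, 221.5], [12, 12, 123])]
scene red 0.997 (0, 0)
scene blue 0.998 (0, 0)
side red 0.964 (0, 0)
side blue 0.986 (0, 0)
```

View pics/m.png

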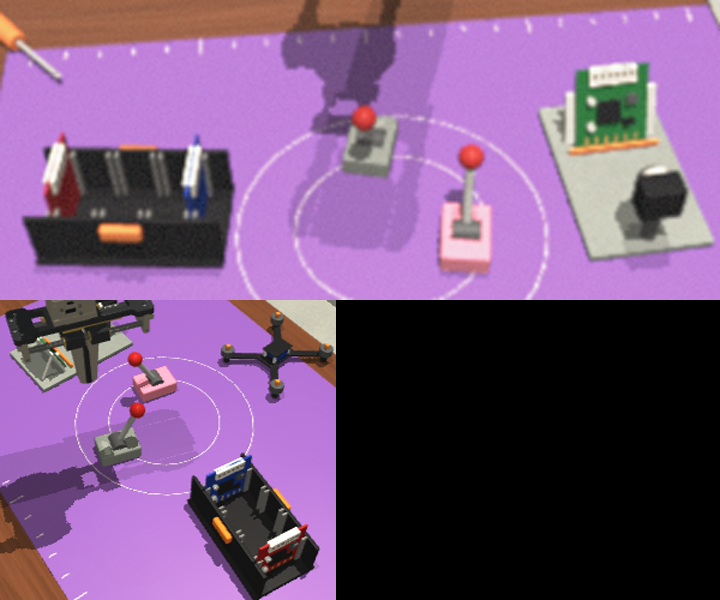

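The picture shows the green board seated on the stand (top crop (610,105)), the grey lamp lever leaning away from the robot (ball at (364,118)), and the pink switch untouched. Red and blue are in place with 0 px shift, and the arm is clear. Handing in.

```bash
python3 -c "
from workcell import ticket; print(ticket.finish_job())"
```

```text
the job is handed in; nothing more can be done
None
```

The job is handed in at about 20 s on the clock. I drew the green board straight up out of the rack, turned it and set it down on the stand's base plate. I loosened the fingers and walked the board back until it leaned on the sloped plate. Then I pushed the grey lamp's lever over and raised the arm clear.

**Last checks (camera images only; the hand-in gave no verdict):**
- **Green board:** it stands by itself behind the lip, centred to within a few mm, with its chips facing the stand's camera. I judged its lean by eye and did not measure the angle.
- **Lamp lever:** at about 0.97–1.0 rad, from the ball's position in both fixed cameras.
- **Blue and red boards:** no pixel shift in either camera compared with the start.
- **Pink look-alike:** not touched.

**What failed or disagreed:**
- **First grasp:** it closed on nothing, because the fingers end about 25–30 mm short of the reported TCP in the pictures. Going 25 mm lower gave a firm grip at 9.6 mm width.
- **Stand position:** my fit was about 2 mm off in y against the wrist view, so I corrected for that before placing the board.
- **Set-down force:** the force peaked at about 9 N against the base plate, and I eased it off before letting go.

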